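Load a copper blank and hold the keeper drawn

ROBOT

A 7-joint arm with a two-finger parallel gripper is mounted at the origin on the work surface. World frame = base frame: x ahead of the robot, y to its left, z up, the work surface at z = 0. Lengths are in m, angles in rad, forces in N, time in s.
With the tool pointing down it reaches from about 0.4 to 0.9 m from the base axis. Payload 5.5 kg.
Tool frame: the origin (TCP) lies at the very end of the fingers, on their centre line; the grasp point (between the pads) lies bot.pinch_z behind it (bot.pinch_z is the distance from the TCP to the grasp point, in m); z points along the fingers, y is the line along which they close (so a half turn about z gives the same grasp; the last joint's range is limited). The gripper opens to 85 mm and grips with 20 to 120 N. Pads are 22 mm wide; open, the fingers measure 114 mm over their backs; the gripper's body (76 mm by 85 mm) begins 54 mm behind the grasp point. The pads swing forward as they close: fully open they stand 13 mm farther back than shut.
Start: joints at [-0.963, 0.501, -0.427, 1.55, 0.221, 1.138, -0.21], TCP at [0.22, 0.612, 0.231] pointing down, gripper open.
Joint ranges: [-2.88, 2.88], [-0.31, 2.03], [-1.54, 1.56], [0.2, 2.42], [-1.41, 4.55], [0.19, 2.02], [-2.57, 2.57]. Speed limits (rad/s): [2.57, 2.57, 3.14, 3.14, 3.14, 3.14, 3.14].

INTERFACE

Orientations are given as a rotation vector (axis times angle).
In Python, from station import bot gives the robot as it stands.
- The arm moves only by the shell command python3 -m pendant 'ROWS' [OPENING]. ROWS is JSON, a list of rows, each an object of numbers: "x", "y", "z": the shift along the tool's x, y, z scaled (see below); "wx", "wy", "wz": the turn, a rotation vector about the tool's x, y, z scaled (see below). In form: [{"x": .., "y": .., "z": .., "wx": .., "wy": .., "wz": ..}, ...]. A call has 1 to 20 rows; each row shifts and turns the commanded pose from where the row before left it, along the tool's axes as they then stand; what a row does not reach is not made up. The controller multiplies each number of a shift by 0.075 m and each number of a turn by pi rad. A row lasts 1/12 s, in which the tool goes at most 41.7 mm and 7.16 degrees, less where a joint would pass 70% of its speed; a pose out of reach is approached as far as the arm can. A call with a number of a shift or a turn outside -1 to 1 is refused whole. A call with a gripper value outside its range is refused whole. OPENING is the opening, from -1 (shut) to 1 (fully open), so that 0 is half open, set as the call begins (- or left out, the last holds). The fingers move at their own pace and stop on an object; the grip force is fixed at half the most. Time passes only in rows, so rows that do not move let the fingers close. It gives the time, the measured TCP pose, the force, the opening and the grip force at its end, in the units of the state.
- bot.read_state(): the state, without advancing time (a new reading comes with each control period).
- bot.read_camera(name): name is "side" or "top" or "wrist"; returns a dict with "img" (384x512x3 uint8, red, green, blue), "mtx" (3x3 intrinsics, pixels), "dist" ([k1, k2, p1, p2, k3] as OpenCV has them; the pictures are not rectified), "rvec" (rotation vector, rad) and "tvec" (3), from world to camera coordinates, as OpenCV has them. Camera axes: x right, y down, z forward; pixel columns grow to the right and rows downward; lengths in m; the calibration is good to about 2 mm. A picture is of the moment at which its call begins. There is no depth.
- bot.sign_off(): hands the job in; it is judged then, once.
The state is a dict: "clock": time; "q": joint angles; "joint_velocities": joint speeds; "joint_efforts": joint torques, N m; "eef_pos": TCP position; "tcp_rot": TCP orientation; "force": force on the tool from outside, world axes, zero at the start; "torque": the same for the moment, N m; "opening": finger opening in m; "grip_force": force on a finger pad.
Only numpy, scipy, OpenCV 4.12 (cv2) and the standard library are available. Lean on these libraries where they do the work, as an engineer would, in place of code of your own. Each camera call takes 0.05 s, during which the arm holds its last target. There are 200 camera calls.

TASK

Lay the round copper blank flat in the round cavity of the forming die and let go of it. Then take the blue tab of the spring-loaded keeper, pull it out over the blank until its black pointer lines up with the red collar on the scale, and keep holding it there against the spring: you finish while still holding it. Leave the red collar, the square brass blank, the mug and the hammer where they are.

Things in the scene. Friction and masses are not known exactly. Their poses are not given: they have to be found in the camera images.
- fixture: Green base plate fixed to the bench, 270 x 150 x 12 mm. Origin on the bench; z up; its -x is the direction the keeper is pulled (roughly to the robot). Along its x axis: die at -50 mm, blue tab (home) at +35 mm, spring box +110 to +155 mm (top 46 mm above the bench). Scale bar along x at y = +65 mm, top 38 mm above the bench.
- die_floor (a point): Centre of the floor of the round die cavity, 22 mm above the bench. Cavity 6 mm deep, 54 mm across at the floor flaring to 60 mm at the top; rim outer diameter 96 mm. The rim has two finger gaps, 36 mm wide, on the fixture's +y and -y sides, open down to floor level, so that a blank held across the fixture's y can be lowered to the floor with the fingers in the gaps.
- round_blank_center (a point): Centre (half-way up) of the round copper blank, a loose solid disc 50 mm in diameter and 10 mm thick, about 0.17 kg, lying flat on the bench; z is its axis. Seated in the die its centre is 5 mm above the cavity floor and its top 4 mm above the rim.
- keeper (a joint): Pull-out of the keeper along the fixture's -x, m: 0 home, 0.075 end stop. Aluminium plate 115 x 50 x 6 mm, underside 36 mm above the bench (4 mm above a seated blank); at home its nose is 35 mm from the die centre. The spring pulls it home with 6 N at home, 1.2 N more per 10 mm (12 N at 50 mm); let go, it springs back.
- tab_center (a point): Centre (half-way up) of the blue upright tab (the solid keeper_c2) fixed on the keeper and moving with it: 14 mm thick along the fixture's x (the pull direction), 36 mm wide along its y, 44 mm high, from 42 to 86 mm above the bench. Can be pinched from above. Axes as the fixture's.
- pointer (a point): Tip of the black pointer (4 mm wide) at the side of the keeper, next to the scale bar; moves with the keeper, 40 mm above the bench. Axes as the fixture's.
- mark (a point): On the red collar (4 mm wide, sitting on the scale bar), in the middle of its width, on the side towards the keeper; the place to which the pointer must be pulled. Axes as the fixture's. The pointer is lined up when both have the same x in the fixture's frame.
- collar (a joint): Where the red collar is set along the scale, in m: the value of joint keeper at which pointer and collar line up (0.03 to 0.055). Stiff; not to be moved.
- square_center (a point): Centre of the loose square brass blank, 50 x 50 x 10 mm, on the bench; does not fit the die. Bystander.
- mug: Loose copper mug, 72 mm in diameter, 80 mm high, origin at the centre of its underside. Bystander.
- hammer_grip (a point): Handle of a loose hammer about 260 mm long lying on the bench. Bystander.
- round_blank: The round copper blank itself, origin at the centre of its underside (see round_blank_center).
Things that resemble listed ones, but are neither listed nor needed, are in the scene too. What is meant by the round_blank is not green, pink or purple, and is the smaller of those in its own colour.

How it is judged:
On the way, in this order (a step that is already met when the one before it is completed fails the run):
1. the round blank lies flat in the die cavity, released, with the keeper still home (horizontal distance between round_blank_center and die_floor below 0.0035 m and z of round_blank_center in the frame of die_floor between 0.003 and 0.007 m and angle between round_blank_center's own z axis and vertical below 0.06 rad and contact force between the fingers and round_blank below 0.1 N and value of joint keeper below 0.012 m), for 0.2 s.
2. the keeper is pulled by its tab until the pointer is at the red collar (x of pointer in the frame of mark between -0.005 and 0.005 m and contact force between the fingers and keeper_c2 above 2 N), for 0.3 s.
At the end, for the whole second after the job is handed in: The fingers hold the blue tab (at least 2 N), at rest, pointer within 5 mm of the red collar along the scale; the round blank lies flat in the die (within 3.5 mm of centre, 2 mm of seated height), untouched by the fingers; collar moved under 4 mm, bystanders under 20 mm (all of step 2 and horizontal distance between round_blank_center and die_floor below 0.0035 m and z of round_blank_center in the frame of die_floor between 0.003 and 0.007 m and angle between round_blank_center's own z axis and vertical below 0.06 rad and contact force between the fingers and round_blank below 0.1 N and contact force between keeper_c0 and round_blank below 1 N and velocity of joint keeper between -0.01 and 0.01 m/s); the arm keeps its last pose, push and grip.
It fails at once if the square brass blank is shifted by more than 20 mm (distance of square_center from where it was at the start of the episode above 0.02 m).
It fails at once if the mug is shifted by more than 20 mm (distance of mug from where it was at the start of the episode above 0.02 m).
It fails at once if the hammer is shifted by more than 20 mm (distance of hammer_grip from where it was at the start of the episode above 0.02 m).
It fails at once if the red collar is shifted by more than 4 mm (distance of mark from where it was at the start of the episode above 0.004 m).
It also fails if it takes over 48 s, if anything falls off the work surface, if the arm or the gripper's body presses on something with over 40 N, if the wrist force passes 120 N, or if a joint passes its speed limit or range.

## Working session

There is one attempt and no reset: what is moved stays moved. The work goes in short steps, Python scripts to look and compute and a shell command to move; the robot and the scene stay as the last step left them, time stands still between calls to the robot, and variables do not carry over. Pictures are saved under pics/ and viewed, at most 10 in all, crops included, and the job is handed in when it is done.

```bash
mkdir -p pics; ls; cat > h.py <<'E'
import numpy as np, cv2
from scipy.spatial.transform import Rotation as R
from station import bot
def shot(name,fn):
    c=bot.read_camera(name); np.savez('pics/'+fn+'.npz',**c); cv2.imwrite('pics/'+fn+'.png',c['img'][:,:,::-1]); return c
def load(fn): return dict(np.load('pics/'+fn+'.npz'))
def ray(c,uv,z):
    """world point at height z for pixel uv"""
    p=cv2.undistortPoints(np.array([[uv]],float),c['mtx'],c['dist'])[0,0]
    Rm=cv2.Rodrigues(c['rvec'])[0]; o=-Rm.T@c['tvec'].ravel(); d=Rm.T@np.array([p[0],p[1],1])
    return o+d*(z-o[2])/d[2]
def proj(c,P): return cv2.projectPoints(np.array(P,float).reshape(-1,1,3),c['rvec'],c['tvec'],c['mtx'],c['dist'])[0][:,0]
def togo(P,yaw=None):
    """rows units to shift TCP to P in tool axes; tool yaw"""
    s=bot.read_state(); T=R.from_rotvec(s['tcp_rot']); d=T.inv().apply(np.array(P)-s['eef_pos'])
    return d/0.075
E
python3 - <<'E'
from h import *
s=bot.read_state(); print(s['clock'],s['eef_pos'],s['tcp_rot'],s['opening'],bot.pinch_z); print(R.from_rotvec(s['tcp_rot']).as_matrix().round(3))
a=shot('top','top0');b=shot('side','side0')
for c in(a,b): print(-cv2.Rodrigues(c['rvec'])[0].T@c['tvec'].ravel())
E
```

```text
pics
0.0 [0.21953617 0.61105481 0.23024974] [-5.38801381e-01 -3.09464690e+00  3.02416918e-03] 0.08516968051807734 0.0187
[[-0.941  0.338 -0.001]
 [ 0.338  0.941 -0.002]
 [ 0.    -0.002 -1.   ]]
[ 0.30102857 -0.0140945   1.11219465]
[0.4081919  0.82495368 0.77539269]
```

View pics/top0.png

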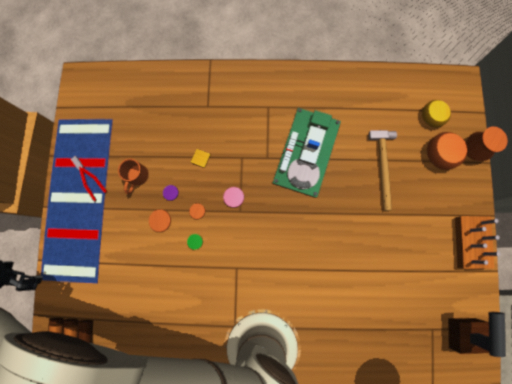

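View pics/side0.png

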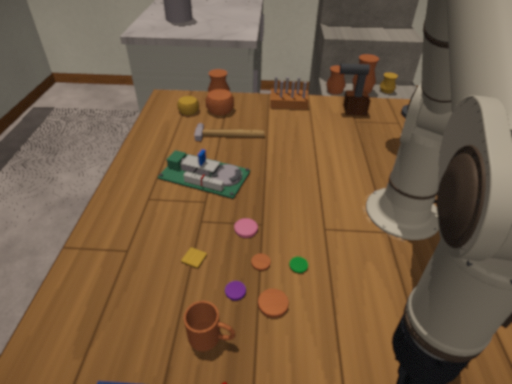

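The top view shows two copper-coloured discs, a larger one at (160,220) and a smaller one at (197,211). The green, pink and purple discs are excluded, so the smaller copper one at (197,211) fits. The fixture is at about (307,152), and the wrist camera will give a closer look. I'll confirm with an enlarged crop and measure at the same time.

```bash
python3 - <<'E'
from h import *
c=load('top0'); im=c['img']
crop=np.hstack([cv2.resize(im[170:260,130:220],(396,396),interpolation=cv2.INTER_CUBIC),cv2.resize(im[105:200,260:355],(396,396),interpolation=cv2.INTER_CUBIC)])
cv2.imwrite('pics/crop0.png',crop[:,:,::-1])
hsv=cv2.cvtColor(im,cv2.COLOR_RGB2HSV)
print(hsv[211,197],hsv[220,160],hsv[240,160])
for (u,v) in((197,211),(160,220)):
    ref=im[v,u].astype(int); m=(np.abs(im.astype(int)-ref).sum(2)<70).astype(np.uint8)
    n,l,st,ce=cv2.connectedComponentsWithStats(m); k=l[v,u]; uv=ce[k]
    P=ray(c,uv,.01); w=[ray(c,(uv[0]-st[k,2]/2,uv[1]),.01),ray(c,(uv[0]+st[k,2]/2,uv[1]),.01)]
    print(uv,st[k],P,np.linalg.norm(w[0]-w[1]))
for n,uv,z in(('sq',(201,158),.01),('pink',(233,197),.01),('green',(195,242),.01),('purp',(171,192),.01),('die',(304,174),.028),('tab',(314,144),.086)): print(n,ray(c,uv,z))
E
```

```text
[ 11 195 211] [ 11 195 209] [ 15 183 194]
[278.90488252 240.2037077 ] [  100   203   354    67 18556] [ 0.32749079 -0.04485458  0.01      ] 1.1262836203427684
[278.66152445 240.14349992] [  100   203   354    67 18669] [ 0.32766095 -0.04409653  0.01      ] 1.1263292626112813
sq [0.58665842 0.21186702 0.01      ]
pink [0.4604126  0.10270172 0.01      ]
green [0.31560598 0.21748483 0.01      ]
purp [0.4728058  0.30379087 0.01      ]
die [ 0.53500312 -0.12039737  0.028     ]
tab [ 0.61580171 -0.14501158  0.086     ]
```

View pics/crop0.png

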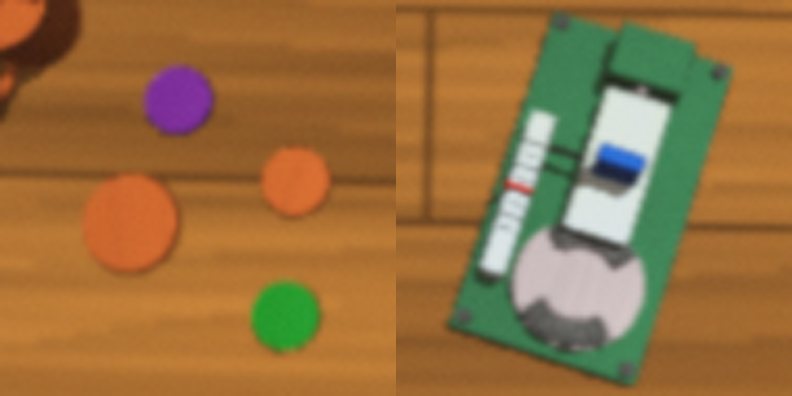

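The crop confirms it: the smaller copper disc is at crop (296,181), which is image (197.3,211.1), and it matches the 50 mm purple and green discs in size. The copper disc to its left is larger. The fixture's plate corners are clear, with the scale and red collar on the +y side and the gaps to the left and right.

```bash
python3 - <<'E'
from h import *
c=load('top0')
C=np.array([(556,12),(732,70),(634,384),(447,326)],float)  # -> +x+y, +x-y, -x-y, -x+y
C=(C-[396,0])/(396/95)+[260,105]-.4
W=np.array([ray(c,u,.012)[:2] for u in C]); obj=np.array([(.135,.075),(.135,-.075),(-.135,-.075),(-.135,.075)])
A,B=obj-obj.mean(0),W-W.mean(0); H=A.T@B; yaw=np.arctan2(H[0,1]-H[1,0],H[0,0]+H[1,1]); o=W.mean(0)
print('fixture',o,yaw,np.degrees(yaw)); Rz=np.array([[np.cos(yaw),-np.sin(yaw)],[np.sin(yaw),np.cos(yaw)]])
print('resid',(obj@Rz.T+o-W)*1e3)
print('die',o+Rz@[-.05,0],'tab',o+Rz@[.035,0])
b=ray(c,(130+296/4.4-.4,170+181/4.4-.4),.01); print('blank',b)
s=bot.read_state();T=R.from_rotvec(s['tcp_rot']); print('tool y yaw',np.degrees(np.arctan2(*T.as_matrix()[[1,0],1])),'fix y yaw',90+np.degrees(yaw))
print(togo([b[0],b[1],.15]))
E
```

```text
fixture [ 0.61377267 -0.13143017] -0.30787558304537066 -17.639971523629224
resid [[ 1.48726246  1.60718303]
 [ 2.21218422 -2.48751671]
 [-3.49895751  0.11666513]
 [-0.20048917  0.76366855]]
die [ 0.5661237  -0.11627843] tab [ 0.64712695 -0.14203639]
blank [0.41415294 0.21636089 0.01      ]
tool y yaw 70.24666460562823 fix y yaw 72.36002847637077
[-4.22163915 -4.07510385  1.07804663]
```

```bash
python3 -m pendant '[{"x":-0.3,"y":-0.29,"z":0.07,"wz":-0.001},{"x":-0.3,"y":-0.29,"z":0.07,"wz":-0.001},{"x":-0.3,"y":-0.29,"z":0.07,"wz":-0.001},{"x":-0.3,"y":-0.29,"z":0.07,"wz":-0.001},{"x":-0.3,"y":-0.29,"z":0.07,"wz":-0.001},{"x":-0.3,"y":-0.29,"z":0.07,"wz":-0.001},{"x":-0.3,"y":-0.29,"z":0.07,"wz":-0.001},{"x":-0.3,"y":-0.29,"z":0.07,"wz":-0.001},{"x":-0.3,"y":-0.29,"z":0.07,"wz":-0.001},{"x":-0.3,"y":-0.29,"z":0.07,"wz":-0.001},{"x":-0.3,"y":-0.29,"z":0.07,"wz":-0.001},{"x":-0.3,"y":-0.29,"z":0.07,"wz":-0.001},{"x":-0.3,"y":-0.29,"z":0.07},{"x":-0.3,"y":-0.29,"z":0.07},{},{},{}]' 1
python3 - <<'E'
from h import *
c=shot('wrist','w1'); s=bot.read_state(); print(s['clock'],s['eef_pos'],s['tcp_rot'],s['q'],s['force'])
print(proj(c,[[.4142,.2164,.01]]), -cv2.Rodrigues(c['rvec'])[0].T@c['tvec'].ravel())
E
```

```text
0.15 [0.2195512  0.61123025 0.23049456] [-5.38828771e-01 -3.09468561e+00  2.31612326e-03] [-0.96277244  0.50164703 -0.42684735  1.55119923  0.22077498  1.13830566
 -0.21029194] [-0.01448732  0.32402761 -0.50183878]
[[ 64.33328191 371.81967681]] [0.15383322 0.63383386 0.37224146]schema error: expected keys x, y, z, wx, wy, wz
```

View pics/w1.png

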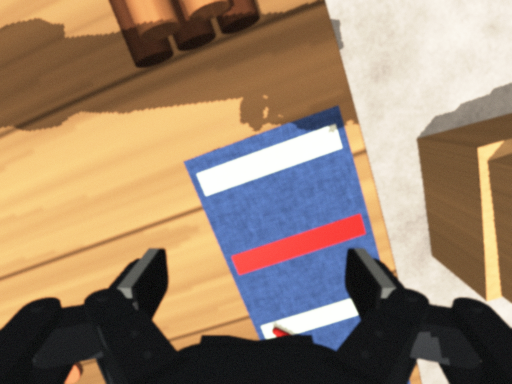

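That picture shows only the blue cloth between the fingers. The call was refused because every row needs all six keys, so the arm had not moved. I'll send it again with all of them.

```bash
python3 -m pendant '[{"x":-0.3,"y":-0.29,"z":0.07,"wx":0,"wy":0,"wz":-0.001},{"x":-0.3,"y":-0.29,"z":0.07,"wx":0,"wy":0,"wz":-0.001},{"x":-0.3,"y":-0.29,"z":0.07,"wx":0,"wy":0,"wz":-0.001},{"x":-0.3,"y":-0.29,"z":0.07,"wx":0,"wy":0,"wz":-0.001},{"x":-0.3,"y":-0.29,"z":0.07,"wx":0,"wy":0,"wz":-0.001},{"x":-0.3,"y":-0.29,"z":0.07,"wx":0,"wy":0,"wz":-0.001},{"x":-0.3,"y":-0.29,"z":0.07,"wx":0,"wy":0,"wz":-0.001},{"x":-0.3,"y":-0.29,"z":0.07,"wx":0,"wy":0,"wz":-0.001},{"x":-0.3,"y":-0.29,"z":0.07,"wx":0,"wy":0,"wz":-0.001},{"x":-0.3,"y":-0.29,"z":0.07,"wx":0,"wy":0,"wz":-0.001},{"x":-0.3,"y":-0.29,"z":0.07,"wx":0,"wy":0,"wz":-0.001},{"x":-0.3,"y":-0.29,"z":0.07,"wx":0,"wy":0,"wz":-0.001},{"x":-0.3,"y":-0.29,"z":0.07,"wx":0,"wy":0,"wz":0},{"x":-0.3,"y":-0.29,"z":0.07,"wx":0,"wy":0,"wz":0},{"x":0,"y":0,"z":0,"wx":0,"wy":0,"wz":0},{"x":0,"y":0,"z":0,"wx":0,"wy":0,"wz":0},{"x":0,"y":0,"z":0,"wx":0,"wy":0,"wz":0}]' 1
python3 - <<'E'
from h import *
c=shot('wrist','w2'); s=bot.read_state(); print(s['clock'],s['eef_pos'],s['tcp_rot'],s['q'],s['force'])
print(proj(c,[[.4142,.2164,.01]]), -cv2.Rodrigues(c['rvec'])[0].T@c['tvec'].ravel())
E
```

```text
clock: 1.57
eef_pos: [0.4209, 0.2231, 0.1578]
tcp_rot: [-0.481, -3.104, -0.001]
force: [0.0, 1.4, -0.8]
opening: 0.0858
grip_force: 0.0
1.6167 [0.42061668 0.22381322 0.15788913] [-4.78375833e-01 -3.10465211e+00 -9.79284099e-04] [-0.28471719  0.2725604  -0.29778641  2.04727967  0.1057726   0.83579959
  0.62185683] [-1.10941243 -0.14863813 -0.09913354]
[[248.61262375 184.01157196]] [0.35428771 0.24306529 0.2996824 ]
```

View pics/w2.png

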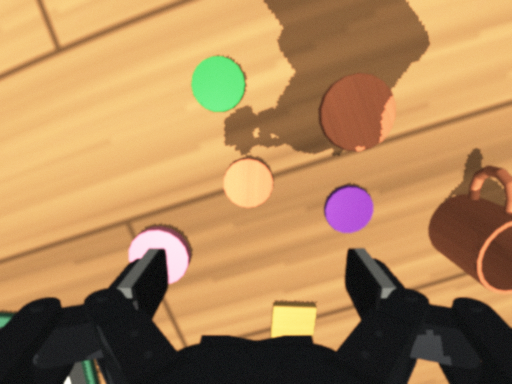

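The wrist view puts the blank at (248,181), 3 px from where the top-camera estimate projects. Pink, purple, green, the larger copper disc, the square and the mug are all clear of the fingers. Next I work out the descent.

```bash
python3 - <<'E'
from h import *
c=load('w2'); im=c['img']
roi=im[140:225,205:290]; lab=cv2.cvtColor(roi,cv2.COLOR_RGB2HSV); print(lab[41,43],lab[5,5],lab[70,70])
g=cv2.medianBlur(cv2.cvtColor(roi,cv2.COLOR_RGB2LAB)[:,:,1],3)
h=cv2.HoughCircles(g,cv2.HOUGH_GRADIENT,1,50,param1=60,param2=8,minRadius=20,maxRadius=29); print(h)
for uv in [(248,181.5)]+([tuple(h[0,0,:2]+[205,140])] if h is not None else []):
    P=ray(c,uv,.01); print(uv,P,togo([P[0],P[1],.001]))
print(np.linalg.norm(ray(c,(223.5,181),.01)-ray(c,(273.5,181),.01)))
E
```

```text
[ 17 119 254] [ 18 123 244] [ 15 143 203]
[[[41.5 43.5 22.5]]]
(248, 181.5) [0.41161471 0.21660357 0.01      ] [ 0.08470016 -0.1289933   2.09181531]
(np.float64(246.5), np.float64(183.5)) [0.4130823  0.21457615 0.01      ] [ 0.05790261 -0.14888136  2.09179344]
0.049121243096968414
```

```bash
python3 -m pendant '[{"x":0.04,"y":-0.07,"z":0.3,"wx":0,"wy":0,"wz":0},{"x":0.035,"y":-0.065,"z":0.3,"wx":0,"wy":0,"wz":0},{"x":0,"y":0,"z":0.3,"wx":0,"wy":0,"wz":0},{"x":0,"y":0,"z":0.3,"wx":0,"wy":0,"wz":0},{"x":0,"y":0,"z":0.3,"wx":0,"wy":0,"wz":0},{"x":0,"y":0,"z":0.2,"wx":0,"wy":0,"wz":0},{"x":0,"y":0,"z":0,"wx":0,"wy":0,"wz":0},{"x":0,"y":0,"z":0,"wx":0,"wy":0,"wz":0},{"x":0,"y":0,"z":0,"wx":0,"wy":0,"wz":0}]' 0.7
python3 - <<'E'
from h import *
c=load('w2');P=ray(c,(247.5,182),.01); s=bot.read_state(); print(s['eef_pos'],s['opening'],togo([P[0],P[1],.001]))
c=shot('wrist','w3')
p=proj(c,[P]); print(p)
E
```

```text
clock: 2.37
eef_pos: [0.4129, 0.2161, 0.0311]
tcp_rot: [0.478, 3.104, 0.002]
force: [-0.1, -0.2, 0.3]
opening: 0.0726
grip_force: 0.0
[0.41287457 0.21611669 0.03111116] 0.07258806423341302 [ 0.0114883  -0.00594759  0.40146958]
[[257.1338564  237.51530553]]
```

View pics/w3.png

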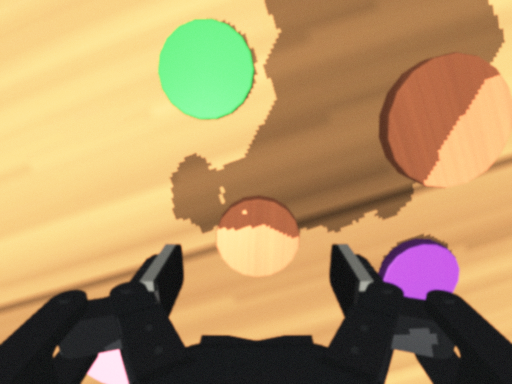

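The blank is centred between the open fingers at (257,236), where I predicted it. I'll descend and close.

```bash
python3 -m pendant '[{"x":0.01,"y":0,"z":0.2,"wx":0,"wy":0,"wz":0},{"x":0,"y":0,"z":0.14,"wx":0,"wy":0,"wz":0},{"x":0,"y":0,"z":0.06,"wx":0,"wy":0,"wz":0},{"x":0,"y":0,"z":0,"wx":0,"wy":0,"wz":0},{"x":0,"y":0,"z":0,"wx":0,"wy":0,"wz":0}]' 0.7
python3 -m pendant '[{"x":0,"y":0,"z":0,"wx":0,"wy":0,"wz":0},{"x":0,"y":0,"z":0,"wx":0,"wy":0,"wz":0},{"x":0,"y":0,"z":0,"wx":0,"wy":0,"wz":0},{"x":0,"y":0,"z":0,"wx":0,"wy":0,"wz":0},{"x":0,"y":0,"z":0,"wx":0,"wy":0,"wz":0},{"x":0,"y":0,"z":0,"wx":0,"wy":0,"wz":0},{"x":0,"y":0,"z":0,"wx":0,"wy":0,"wz":0},{"x":0,"y":0,"z":0,"wx":0,"wy":0,"wz":0}]' -1
```

```text
clock: 2.83
eef_pos: [0.4119, 0.215, 0.0004]
tcp_rot: [-0.48, -3.104, 0.0]
force: [0.4, -1.2, 0.3]
opening: 0.0726
grip_force: 0.0
clock: 3.5
eef_pos: [0.4125, 0.2154, 0.0015]
tcp_rot: [0.48, 3.104, 0.001]
force: [-2.2, -0.2, 9.3]
opening: 0.0468
grip_force: 60.0
```

```bash
python3 -m pendant '[{"x":0,"y":0,"z":-0.1,"wx":0,"wy":0,"wz":0},{"x":0,"y":0,"z":-0.2,"wx":0,"wy":0,"wz":0},{"x":0,"y":0,"z":-0.3,"wx":0,"wy":0,"wz":0},{"x":0,"y":0,"z":-0.3,"wx":0,"wy":0,"wz":0},{"x":0,"y":0,"z":-0.3,"wx":0,"wy":0,"wz":0},{"x":0,"y":0,"z":-0.2,"wx":0,"wy":0,"wz":0},{"x":0,"y":0,"z":0,"wx":0,"wy":0,"wz":0},{"x":0,"y":0,"z":0,"wx":0,"wy":0,"wz":0}]'
python3 - <<'E'
from h import *
print(togo([.5661,-.1163,.105]),bot.read_state()['opening'])
c=shot('wrist','w4'); s=bot.read_state()
im=c['img']; cv2.imwrite('pics/w4c.png',cv2.resize(im[180:384,100:412],None,fx=2,fy=2)[:,:,::-1])
T=R.from_rotvec(s['tcp_rot']);print(proj(c,[s['eef_pos'],s['eef_pos']+T.apply([0,0,-.0187]),s['eef_pos']+T.apply([0,.025,-.01]),s['eef_pos']+T.apply([0,-.025,-.01]),s['eef_pos']+T.apply([0.025,0,-.01]),s['eef_pos']+T.apply([-.025,0,-.01])])) 
E
```

```text
clock: 4.17
eef_pos: [0.4126, 0.2151, 0.1062]
tcp_rot: [0.481, 3.103, 0.002]
force: [-0.5, -0.5, -1.8]
opening: 0.0468
grip_force: 61.8
[-3.28741741 -3.59252983  0.01667377] 0.04680877504979942
[[256.80317284 253.01102511]
 [256.94485877 270.89636763]
 [307.98521331 261.94139343]
 [205.72627709 261.91293588]
 [256.97286209 213.41938885]
 [256.78395627 305.80398042]]
```

View pics/w4c.png

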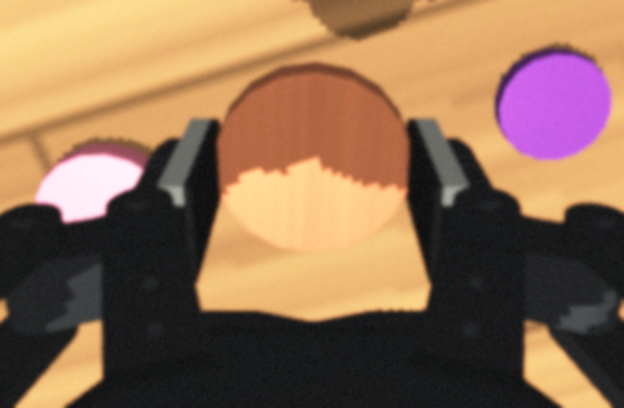

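The blank is held level and centred between the pads: crop u 218–408 and v 64–250, which matches a disc at the TCP to within about 1 mm. I'll carry it above and slightly past the die and look there.

```bash
python3 -m pendant '[{"x":-0.296,"y":-0.3,"z":-0.093,"wx":0,"wy":0,"wz":0},{"x":-0.296,"y":-0.3,"z":-0.093,"wx":0,"wy":0,"wz":0},{"x":-0.296,"y":-0.3,"z":-0.093,"wx":0,"wy":0,"wz":0},{"x":-0.296,"y":-0.3,"z":-0.093,"wx":0,"wy":0,"wz":0},{"x":-0.296,"y":-0.3,"z":-0.093,"wx":0,"wy":0,"wz":0},{"x":-0.296,"y":-0.3,"z":-0.093,"wx":0,"wy":0,"wz":0},{"x":-0.296,"y":-0.3,"z":-0.093,"wx":0,"wy":0,"wz":0},{"x":-0.296,"y":-0.3,"z":-0.093,"wx":0,"wy":0,"wz":0},{"x":-0.296,"y":-0.3,"z":-0.093,"wx":0,"wy":0,"wz":0},{"x":-0.296,"y":-0.3,"z":-0.093,"wx":0,"wy":0,"wz":0},{"x":-0.296,"y":-0.3,"z":-0.093,"wx":0,"wy":0,"wz":0},{"x":-0.296,"y":-0.3,"z":-0.093,"wx":0,"wy":0,"wz":0},{"x":0,"y":0,"z":0,"wx":0,"wy":0,"wz":0},{"x":0,"y":0,"z":0,"wx":0,"wy":0,"wz":0},{"x":0,"y":0,"z":0,"wx":0,"wy":0,"wz":0},{"x":0,"y":0,"z":0,"wx":0,"wy":0,"wz":0}]'
python3 - <<'E'
from h import *
print(togo([.5661,-.1163,.105]),bot.read_state()['opening'])
c=shot('wrist','w5')
im=c['img']; cv2.imwrite('pics/w5c.png',cv2.resize(im[0:300,80:480],(800,600),interpolation=cv2.INTER_CUBIC)[:,:,::-1])
print(proj(c,[[.5661,-.1163,.022],[.5661,-.1163,.028]]))
E
```

```text
clock: 5.55
eef_pos: [0.5831, -0.1211, 0.1874]
tcp_rot: [-0.477, -3.102, -0.001]
force: [0.1, 1.6, -1.7]
opening: 0.0465
grip_force: 61.9
[ 0.23177375 -0.00747805  1.09942395] 0.04650268146873112
[[256.59333442 168.02341822]
 [256.60343975 169.00672078]]
```

View pics/w5c.png

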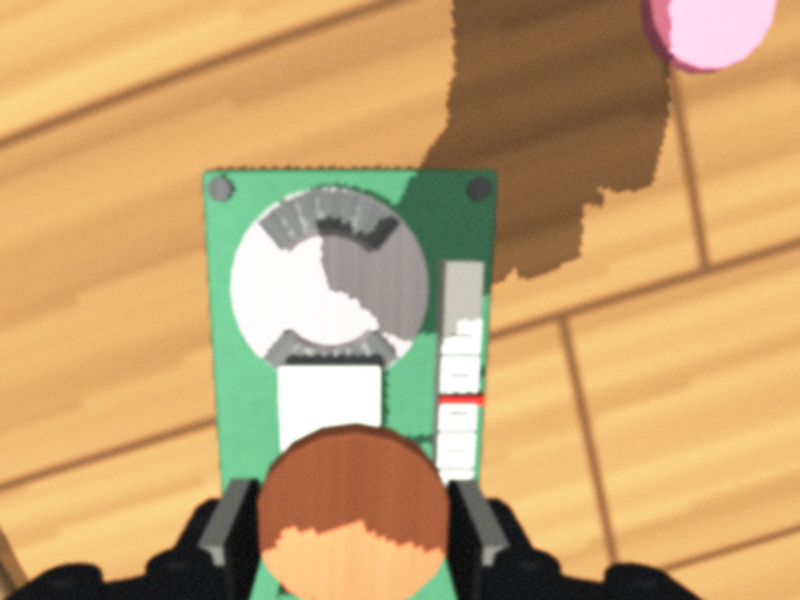

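The die outline spans crop u 230–430, so its centre is near (330,291), image (245,145). Keeper edges at 278 and 382 agree. The fixture's axis is therefore offset from the middle of its plate, so my plate-corner estimate was wrong. The red collar is at crop (462,400). I'll recompute from these features.

```bash
python3 - <<'E'
from h import *
c=load('w5'); s=bot.read_state(); T=R.from_rotvec(s['tcp_rot'])
def w(u,v,z): return ray(c,(80+u/2-.25,v/2-.25),z)
a,b=w(330,235,.022),w(330,347,.022); print('floor',(a+b)/2,np.linalg.norm(a-b))
l,r=w(230,285,.022),w(430,285,.022); print('outer',(l+r)/2,np.linalg.norm(l-r))
t=w(330,188,.028); ax=T.as_matrix()[:,0]; print('from rim top',t-.048*ax)
k,m=w(278,420,.042),w(382,420,.042); print('keeper mid',(k+m)/2,np.linalg.norm(k-m))
f1,f2=w(204,170,.012),w(497,170,.012); d=f2-f1; print('yaw y',np.degrees(np.arctan2(d[1],d[0])),np.linalg.norm(d))
print('tool y',np.degrees(np.arctan2(*T.as_matrix()[[1,0],1])))
col=w(440,400,.038); die=(a+b)/2
n=w(330,365,.042)
e=np.array([-ax[0],-ax[1]]); print('collar x, nose x rel die',(col-die)[:2]@e,(n-die)[:2]@e, 'lateral keeper',((k+m)/2-die)@T.as_matrix()[:,1])
P=(a+b)/2; print('go',togo([P[0],P[1],.06]))
# top-cam check
c0=load('top0'); print('top die',ray(c0,(260+578/4.168-.4,105+288/4.168-.4),.022))
E
```

```text
floor [ 0.54090395 -0.12096225  0.022     ] 0.05620415749391642
outer [ 0.53735945 -0.11986599  0.022     ] 0.1010111412089509
from rim top [ 0.53924439 -0.11978142  0.02787656]
keeper mid [ 0.59951425 -0.13923287  0.042     ] 0.05203812401524156
yaw y 72.5733788981198 0.14659041771362175
tool y 72.534448107826
collar x, nose x rel die 0.052076570118078154 0.03329785933871205 lateral keeper 0.00017018326664695502
go [ 0.53546559 -0.16967229  1.70531592]
top die [ 0.542943   -0.42161332  0.022     ]
```

```bash
python3 -m pendant '[{"x":0.185,"y":-0.055,"z":0.1,"wx":0,"wy":0,"wz":0},{"x":0.185,"y":-0.055,"z":0.2,"wx":0,"wy":0,"wz":0},{"x":0.185,"y":-0.055,"z":0.3,"wx":0,"wy":0,"wz":0},{"x":0,"y":0,"z":0.3,"wx":0,"wy":0,"wz":0},{"x":0,"y":0,"z":0.3,"wx":0,"wy":0,"wz":0},{"x":0,"y":0,"z":0.3,"wx":0,"wy":0,"wz":0},{"x":0,"y":0,"z":0.2,"wx":0,"wy":0,"wz":0},{"x":0,"y":0,"z":0,"wx":0,"wy":0,"wz":0},{"x":0,"y":0,"z":0,"wx":0,"wy":0,"wz":0},{"x":0,"y":0,"z":0,"wx":0,"wy":0,"wz":0},{"x":0,"y":0,"z":0,"wx":0,"wy":0,"wz":0}]'
python3 - <<'E'
from h import *
print(togo([.5395,-.1203,.0345]))
c=shot('wrist','w6')
im=c['img']; cv2.imwrite('pics/w6c.png',cv2.resize(im[100:384,60:452],(784,568),interpolation=cv2.INTER_CUBIC)[:,:,::-1])
th=np.linspace(0,2*np.pi,5)[:4]; T=R.from_rotvec(bot.read_state()['tcp_rot']).as_matrix()
pts=[np.array([.5395,-.1203,.025])+T@(.048*np.array([np.cos(t),np.sin(t),0])) for t in th]; print((proj(c,pts)-[60,100])*2)
E
```

```text
clock: 6.52
eef_pos: [0.542, -0.1219, 0.0629]
tcp_rot: [0.479, 3.102, -0.0]
force: [0.2, -0.1, -1.2]
opening: 0.0468
grip_force: 62.0
[0.03972637 0.00992235 0.37846514]
[[398.4745151   95.59487819]
 [548.42562817 248.17038951]
 [397.26767449 380.40580712]
 [247.11195141 247.79202226]]
```

View pics/w6c.png

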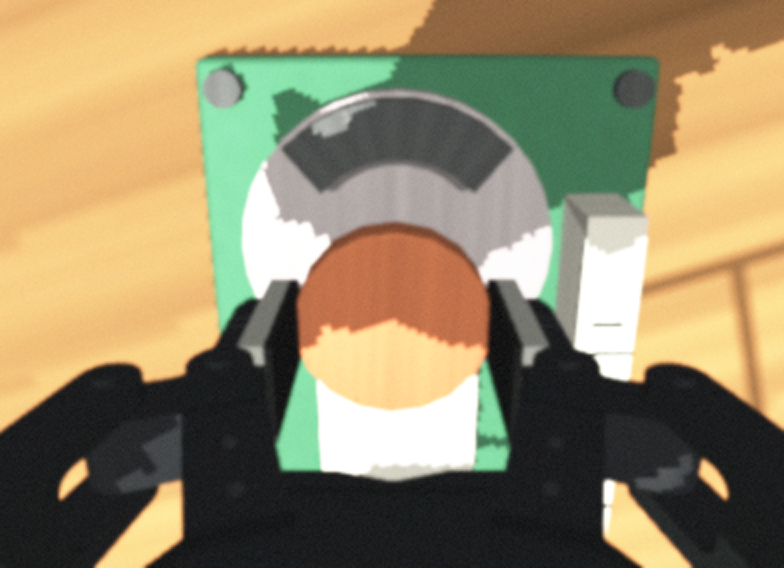

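The die outline spans crop u 242–553 with its rim top at v≈92, and the held blank is centred at u≈393. The predicted die position holds to about 1 mm, so I'll lower the blank.

```bash
python3 -m pendant '[{"x":0.038,"y":0.01,"z":0.12,"wx":0,"wy":0,"wz":0},{"x":0,"y":0,"z":0.14,"wx":0,"wy":0,"wz":0},{"x":0,"y":0,"z":0.1,"wx":0,"wy":0,"wz":0},{"x":0,"y":0,"z":0,"wx":0,"wy":0,"wz":0},{"x":0,"y":0,"z":0,"wx":0,"wy":0,"wz":0}]'
python3 -m pendant '[{"x":0,"y":0,"z":0.03,"wx":0,"wy":0,"wz":0},{"x":0,"y":0,"z":0.03,"wx":0,"wy":0,"wz":0},{"x":0,"y":0,"z":0.03,"wx":0,"wy":0,"wz":0},{"x":0,"y":0,"z":0.02,"wx":0,"wy":0,"wz":0},{"x":0,"y":0,"z":0,"wx":0,"wy":0,"wz":0},{"x":0,"y":0,"z":0,"wx":0,"wy":0,"wz":0}]'
```

```text
clock: 6.98
eef_pos: [0.5374, -0.1203, 0.0334]
tcp_rot: [-0.48, -3.102, -0.0]
force: [0.5, 1.0, -1.1]
opening: 0.0466
grip_force: 62.0
clock: 7.48
eef_pos: [0.5384, -0.1205, 0.0262]
tcp_rot: [-0.481, -3.104, -0.0]
force: [0.4, 0.2, -1.4]
opening: 0.047
grip_force: 62.0
```

```bash
python3 -m pendant '[{"x":0,"y":0,"z":0.015,"wx":0,"wy":0,"wz":0},{"x":0,"y":0,"z":0.015,"wx":0,"wy":0,"wz":0},{"x":0,"y":0,"z":0,"wx":0,"wy":0,"wz":0},{"x":0,"y":0,"z":0,"wx":0,"wy":0,"wz":0},{"x":0,"y":0,"z":0,"wx":0,"wy":0,"wz":0}]'
```

```text
clock: 7.9
eef_pos: [0.5384, -0.1205, 0.024]
tcp_rot: [-0.48, -3.105, -0.0]
force: [0.1, -0.1, -1.7]
opening: 0.0466
grip_force: 62.0
```

```bash
python3 -m pendant '[{"x":0,"y":0,"z":0.007,"wx":0,"wy":0,"wz":0},{"x":0,"y":0,"z":0,"wx":0,"wy":0,"wz":0},{"x":0,"y":0,"z":0,"wx":0,"wy":0,"wz":0}]'
python3 -m pendant '[{"x":0,"y":0,"z":0,"wx":0,"wy":0,"wz":0},{"x":0,"y":0,"z":0,"wx":0,"wy":0,"wz":0},{"x":0,"y":0,"z":0,"wx":0,"wy":0,"wz":0},{"x":0,"y":0,"z":0,"wx":0,"wy":0,"wz":0},{"x":0,"y":0,"z":0,"wx":0,"wy":0,"wz":0},{"x":0,"y":0,"z":-0.05,"wx":0,"wy":0,"wz":0},{"x":0,"y":0,"z":-0.2,"wx":0,"wy":0,"wz":0},{"x":0,"y":0,"z":-0.4,"wx":0,"wy":0,"wz":0},{"x":0,"y":0,"z":-0.4,"wx":0,"wy":0,"wz":0},{"x":0,"y":0,"z":-0.4,"wx":0,"wy":0,"wz":0},{"x":0,"y":0,"z":-0.2,"wx":0,"wy":0,"wz":0},{"x":-0.2,"y":0,"z":0,"wx":0,"wy":0,"wz":0},{"x":-0.2,"y":0,"z":0,"wx":0,"wy":0,"wz":0},{"x":0,"y":0,"z":0,"wx":0,"wy":0,"wz":0},{"x":0,"y":0,"z":0,"wx":0,"wy":0,"wz":0}]' 0.42
python3 - <<'E'
from h import *
c=shot('wrist','w7')
im=c['img']; cv2.imwrite('pics/w7c.png',cv2.resize(im[60:330,80:430],(778,600),interpolation=cv2.INTER_CUBIC)[:,:,::-1])
T=R.from_rotvec(bot.read_state()['tcp_rot']).as_matrix(); e=-T[:,0];d=np.array([.5395,-.1203,0])
pts=[d+[0,0,.032],d+e*.085+[0,0,.086]]; print((proj(c,pts)-[80,60])*2.2222)
print(togo(d+e*.085+[0,0,.13]), bot.read_state()['q'])
E
```

```text
clock: 8.15
eef_pos: [0.5385, -0.1206, 0.0236]
tcp_rot: [0.481, 3.104, -0.0]
force: [-0.5, 0.1, -0.1]
opening: 0.047
grip_force: 62.3
clock: 9.4
eef_pos: [0.567, -0.1297, 0.1473]
tcp_rot: [-0.481, -3.105, -0.0]
force: [0.4, -0.6, 0.5]
opening: 0.0608
grip_force: 0.0
[[395.67318189 231.32290496]
 [395.95437556 501.185985  ]]
[-0.75759563  0.00741324  0.22592846] [ 0.28758987  0.44593216 -0.13886375  1.81008909  0.0765704   0.89206098
  1.37772075]
```

View pics/w7c.png

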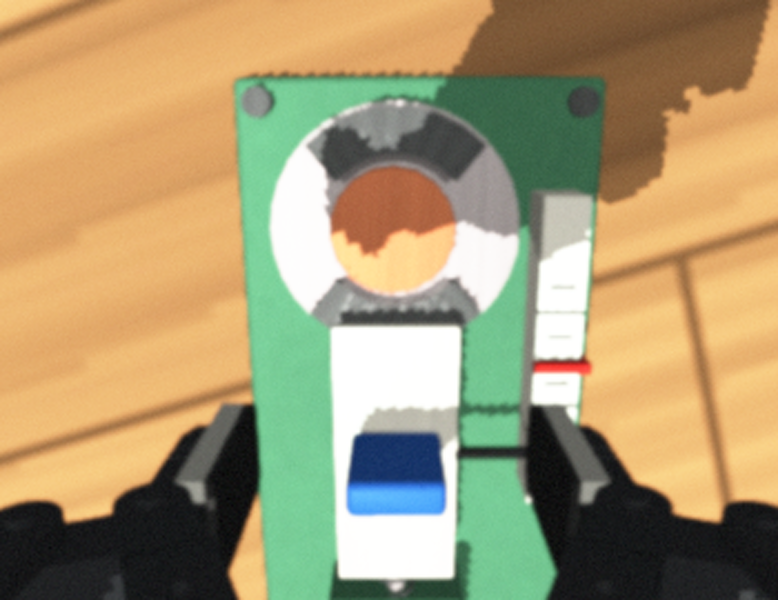

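The blank sits flat in the cavity: its centre is at crop (393,230) and the die centre is at u≈395. The tab top is at (396,499), where I predicted it; the pointer is at (492,452) and the collar at (534,366). I'll compute the pull distance and turn the tool 90° to pinch the tab along the pull direction.

```bash
python3 - <<'E'
from h import *
c=load('w7'); T=R.from_rotvec(bot.read_state()['tcp_rot']).as_matrix(); e=-T[:,0];y=T[:,1]
w=lambda u,v,z: ray(c,(80+u/2.2222-.25,60+v/2.2222-.25),z)
p=w(500,452,.040); m=w(534,367,.038); m2=w(562,367,.041); d=np.array([.5395,-.1203,0])
print('pull',(p-m)@e,(p-m2)@e,'pointer,collar x rel die',(p-d)@e,(m-d)@e)
print('scale check 50mm plate',np.linalg.norm(w(332,400,.042)-w(462,400,.042)),'nose',(w(395,325,.042)-d)@e)
tb=w(396,499,.086); print('tab',(tb-d)@e,(tb-d)@y, 'blank',(w(393,230,.032)-d)@e,(w(393,230,.032)-d)@y)
E
python3 -m pendant '[{"x":0,"y":0,"z":0,"wx":0,"wy":0,"wz":-0.0357},{"x":0,"y":0,"z":0,"wx":0,"wy":0,"wz":-0.0357},{"x":0,"y":0,"z":0,"wx":0,"wy":0,"wz":-0.0357},{"x":0,"y":0,"z":0,"wx":0,"wy":0,"wz":-0.0357},{"x":0,"y":0,"z":0,"wx":0,"wy":0,"wz":-0.0357},{"x":0,"y":0,"z":0,"wx":0,"wy":0,"wz":-0.0357},{"x":0,"y":0,"z":0,"wx":0,"wy":0,"wz":-0.0357},{"x":0,"y":0,"z":0,"wx":0,"wy":0,"wz":-0.0357},{"x":0,"y":0,"z":0,"wx":0,"wy":0,"wz":-0.0357},{"x":0,"y":0,"z":0,"wx":0,"wy":0,"wz":-0.0357},{"x":0,"y":0,"z":0,"wx":0,"wy":0,"wz":-0.0357},{"x":0,"y":0,"z":0,"wx":0,"wy":0,"wz":-0.0357},{"x":0,"y":0,"z":0,"wx":0,"wy":0,"wz":-0.0357},{"x":0,"y":0,"z":0,"wx":0,"wy":0,"wz":-0.0357},{"x":0,"y":0,"z":0,"wx":0,"wy":0,"wz":0},{"x":0,"y":0,"z":0,"wx":0,"wy":0,"wz":0},{"x":0,"y":0,"z":0,"wx":0,"wy":0,"wz":0}]' -0.05
```

```text
pull 0.03665262259343918 0.037758186602435705 pointer,collar x rel die 0.08993815611962254 0.053285533526183364
scale check 50mm plate 0.05191064568120071 nose 0.03451894624603295
tab 0.08374062661267585 -0.00018241264013561462 blank -0.0007713394706083742 -0.0012500895122839418
clock: 10.87
eef_pos: [0.5647, -0.1301, 0.1447]
tcp_rot: [1.81, -2.561, -0.006]
force: [-0.1, -0.4, -0.1]
opening: 0.0405
grip_force: 0.0
```

```bash
python3 - <<'E'
from h import *
yaw=np.radians(72.55-90); e=np.array([np.cos(yaw),np.sin(yaw),0]); d=np.array([.5395,-.1203,0])
print('go',togo(d+.085*e+[0,0,.048])); T=R.from_rotvec(bot.read_state()['tcp_rot']).as_matrix(); print(T.round(3), 'yaw err',np.degrees(np.arccos(-T[:,1]@e)), (T[:,0]@e)); print(bot.read_state()['q'])
E
```

```text
go [-0.05451093 -0.7809445   1.28462345]
[[-0.334 -0.943 -0.007]
 [-0.943  0.334  0.   ]
 [ 0.002  0.006 -1.   ]] yaw err 2.0832572156555282 -0.03575930651068076
[ 0.79730617  0.58771958 -0.82638102  1.79265587  0.50781876  0.99547867
  2.56683996]
```

q7 went to its limit, so I turned the wrong way. I'll rotate back half a turn the other way, which gives the same grasp and puts the camera on the scale side.

```bash
python3 -m pendant '[{"x":0,"y":0,"z":0,"wx":0,"wy":0,"wz":0.0366},{"x":0,"y":0,"z":0,"wx":0,"wy":0,"wz":0.0366},{"x":0,"y":0,"z":0,"wx":0,"wy":0,"wz":0.0366},{"x":0,"y":0,"z":0,"wx":0,"wy":0,"wz":0.0366},{"x":0,"y":0,"z":0,"wx":0,"wy":0,"wz":0.0366},{"x":0,"y":0,"z":0,"wx":0,"wy":0,"wz":0.0366},{"x":0,"y":0,"z":0,"wx":0,"wy":0,"wz":0.0366},{"x":0,"y":0,"z":0,"wx":0,"wy":0,"wz":0.0366},{"x":0,"y":0,"z":0,"wx":0,"wy":0,"wz":0.0366},{"x":0,"y":0,"z":0,"wx":0,"wy":0,"wz":0.0366},{"x":0,"y":0,"z":0,"wx":0,"wy":0,"wz":0.0366},{"x":0,"y":0,"z":0,"wx":0,"wy":0,"wz":0.0366},{"x":0,"y":0,"z":0,"wx":0,"wy":0,"wz":0.0366},{"x":0,"y":0,"z":0,"wx":0,"wy":0,"wz":0.0366}]'
python3 -m pendant '[{"x":0,"y":0,"z":0,"wx":0,"wy":0,"wz":0.0366},{"x":0,"y":0,"z":0,"wx":0,"wy":0,"wz":0.0366},{"x":0,"y":0,"z":0,"wx":0,"wy":0,"wz":0.0366},{"x":0,"y":0,"z":0,"wx":0,"wy":0,"wz":0.0366},{"x":0,"y":0,"z":0,"wx":0,"wy":0,"wz":0.0366},{"x":0,"y":0,"z":0,"wx":0,"wy":0,"wz":0.0366},{"x":0,"y":0,"z":0,"wx":0,"wy":0,"wz":0.0366},{"x":0,"y":0,"z":0,"wx":0,"wy":0,"wz":0.0366},{"x":0,"y":0,"z":0,"wx":0,"wy":0,"wz":0.0366},{"x":0,"y":0,"z":0,"wx":0,"wy":0,"wz":0.0366},{"x":0,"y":0,"z":0,"wx":0,"wy":0,"wz":0.0366},{"x":0,"y":0,"z":0,"wx":0,"wy":0,"wz":0.0366},{"x":0,"y":0,"z":0,"wx":0,"wy":0,"wz":0.0366},{"x":0,"y":0,"z":0,"wx":0,"wy":0,"wz":0},{"x":0,"y":0,"z":0,"wx":0,"wy":0,"wz":0},{"x":0,"y":0,"z":0,"wx":0,"wy":0,"wz":0}]'
cat > g.py <<'E'
from h import *
yaw=np.radians(72.55-90); e=np.array([np.cos(yaw),np.sin(yaw),0]); d=np.array([.5395,-.1203,0])
s=bot.read_state(); T=R.from_rotvec(s['tcp_rot']).as_matrix(); n=np.array([-e[1],e[0],0])
print('go',togo(d+.0845*e+[0,0,.048]),'rel die x,y,z',(s['eef_pos']-d)@e,(s['eef_pos']-d)@n,s['eef_pos'][2])
print(T.round(3),'yaw err deg (CCW)',np.degrees(np.arcsin(T[:,1]@n)),s['q'].round(3) if hasattr(s['q'],'round') else s['q'],s['opening'],s['force'])
E
python3 g.py
```

```text
clock: 12.03
eef_pos: [0.5661, -0.1292, 0.1466]
tcp_rot: [-0.596, -3.082, 0.005]
force: [0.7, 0.2, -0.2]
opening: 0.0409
grip_force: 0.0
clock: 13.37
eef_pos: [0.5663, -0.1288, 0.1465]
tcp_rot: [-2.523, -1.87, 0.005]
force: [0.3, -0.3, 0.5]
opening: 0.0403
grip_force: 0.0
go [-0.00393724  0.75586381  1.31124653] rel die x,y,z 0.028062006495541365 -3.967921861149587e-05 0.14648864033264963
[[ 0.291  0.957 -0.003]
 [ 0.957 -0.291 -0.001]
 [-0.002 -0.003 -1.   ]] yaw err deg (CCW) 0.5218717110830665 [ 0.285  0.447 -0.138  1.809  0.078  0.893 -0.184] 0.040286146339458095 [ 0.28500587 -0.28951987  0.47084718]
```

```bash
python3 -m pendant '[{"x":0,"y":0.25,"z":0,"wx":0,"wy":0,"wz":0},{"x":0,"y":0.3,"z":0,"wx":0,"wy":0,"wz":0},{"x":0,"y":0.2,"z":0,"wx":0,"wy":0,"wz":0.003},{"x":0,"y":0,"z":0.2,"wx":0,"wy":0,"wz":0},{"x":0,"y":0,"z":0.2,"wx":0,"wy":0,"wz":0},{"x":0,"y":0,"z":0.1,"wx":0,"wy":0,"wz":0},{"x":0,"y":0,"z":0,"wx":0,"wy":0,"wz":0},{"x":0,"y":0,"z":0,"wx":0,"wy":0,"wz":0}]'
python3 g.py
```

```text
clock: 14.03
eef_pos: [0.6191, -0.1455, 0.1077]
tcp_rot: [-2.532, -1.853, 0.007]
force: [-0.6, -0.1, 0.8]
opening: 0.0404
grip_force: 0.0
go [0.00400645 0.01768462 0.79595741] rel die x,y,z 0.08348454786322024 -0.0002179292240930631 0.10770326148444345
[[ 0.302  0.953 -0.005]
 [ 0.953 -0.302  0.   ]
 [-0.001 -0.005 -1.   ]] yaw err deg (CCW) -0.15286852224582897 [ 0.281  0.583 -0.126  1.687  0.091  0.883 -0.19 ] 0.0404010852313792 [-0.59970483 -0.12916977  0.80625992]
```

```bash
python3 -m pendant '[{"x":0,"y":0.015,"z":0.15,"wx":0,"wy":0,"wz":0},{"x":0,"y":0,"z":0.2,"wx":0,"wy":0,"wz":0},{"x":0,"y":0,"z":0.2,"wx":0,"wy":0,"wz":0},{"x":0,"y":0,"z":0.17,"wx":0,"wy":0,"wz":0},{"x":0,"y":0,"z":0.05,"wx":0,"wy":0,"wz":0},{"x":0,"y":0,"z":0,"wx":0,"wy":0,"wz":0},{"x":0,"y":0,"z":0,"wx":0,"wy":0,"wz":0},{"x":0,"y":0,"z":0,"wx":0,"wy":0,"wz":0}]'
python3 -m pendant '[{"x":0,"y":0,"z":0,"wx":0,"wy":0,"wz":0},{"x":0,"y":0,"z":0,"wx":0,"wy":0,"wz":0},{"x":0,"y":0,"z":0,"wx":0,"wy":0,"wz":0},{"x":0,"y":0,"z":0,"wx":0,"wy":0,"wz":0},{"x":0,"y":0,"z":0,"wx":0,"wy":0,"wz":0},{"x":0,"y":0,"z":0,"wx":0,"wy":0,"wz":0},{"x":0,"y":0,"z":0,"wx":0,"wy":0,"wz":0},{"x":0,"y":0,"z":0,"wx":0,"wy":0,"wz":0}]' -1
python3 g.py
```

```text
clock: 14.7
eef_pos: [0.6212, -0.1461, 0.0511]
tcp_rot: [-2.535, -1.854, 0.004]
force: [-0.2, -0.0, -1.0]
opening: 0.0411
grip_force: 0.0
clock: 15.37
eef_pos: [0.6217, -0.1463, 0.0512]
tcp_rot: [-2.535, -1.854, 0.003]
force: [3.7, -1.4, 5.3]
opening: 0.0134
grip_force: 61.0
go [ 0.0018712  -0.02268346  0.0422163 ] rel die x,y,z 0.08620537982126332 -0.00014314373504892375 0.051163879562230064
[[ 0.303  0.953 -0.002]
 [ 0.953 -0.303 -0.   ]
 [-0.001 -0.001 -1.   ]] yaw err deg (CCW) -0.19685343995482846 [ 0.275  0.662 -0.118  1.705  0.104  0.783 -0.201] 0.013356463285916945 [ 3.67416732 -1.4312265   5.26073976]
```

```bash
python3 -m pendant '[{"x":0,"y":-0.02,"z":0,"wx":0,"wy":0,"wz":0},{"x":0,"y":-0.04,"z":0,"wx":0,"wy":0,"wz":0},{"x":0,"y":-0.06,"z":0,"wx":0,"wy":0,"wz":0},{"x":0,"y":-0.06,"z":0,"wx":0,"wy":0,"wz":0},{"x":0,"y":-0.06,"z":0,"wx":0,"wy":0,"wz":0},{"x":0,"y":-0.06,"z":0,"wx":0,"wy":0,"wz":0},{"x":0,"y":-0.06,"z":0,"wx":0,"wy":0,"wz":0},{"x":0,"y":-0.06,"z":0,"wx":0,"wy":0,"wz":0},{"x":0,"y":-0.04,"z":0,"wx":0,"wy":0,"wz":0},{"x":0,"y":-0.02,"z":0,"wx":0,"wy":0,"wz":0},{"x":0,"y":0,"z":0,"wx":0,"wy":0,"wz":0},{"x":0,"y":0,"z":0,"wx":0,"wy":0,"wz":0}]'
python3 g.py; python3 - <<'E'
from h import *
c=shot('wrist','w8'); im=c['img']; hsv=cv2.cvtColor(im,cv2.COLOR_RGB2HSV)
m=(((hsv[:,:,0]<5)|(hsv[:,:,0]>174))&(hsv[:,:,1]>170)&(hsv[:,:,2]>90)).astype(np.uint8)
n,l,st,ce=cv2.connectedComponentsWithStats(m); print([(st[i],ce[i]) for i in range(1,n) if st[i,4]>15])
s=bot.read_state();T=R.from_rotvec(s['tcp_rot']).as_matrix()
# expected pointer line / collar positions
yaw=np.radians(72.55-90); e=np.array([np.cos(yaw),np.sin(yaw),0]); nn=np.array([-e[1],e[0],0]); d=np.array([.5395,-.1203,0])
print(proj(c,[d+.0535*e+y*nn+[0,0,.04] for y in(.03,.045,.055,.065)]))
E
```

```text
clock: 16.37
eef_pos: [0.589, -0.136, 0.0512]
tcp_rot: [2.534, 1.853, 0.001]
force: [9.5, -2.3, -1.2]
opening: 0.0132
grip_force: 60.2
go [0.00277658 0.43403351 0.04358395] rel die x,y,z 0.051940823069008234 -9.019131376058822e-05 0.05120724151699464
[[ 0.303  0.953  0.002]
 [ 0.953 -0.303 -0.001]
 [-0.001  0.002 -1.   ]] yaw err deg (CCW) -0.2037221905708211 [ 0.273  0.613 -0.12   1.799  0.105  0.734 -0.211] 0.013176449533513272 [ 9.52482164 -2.28320074 -1.19152987]
[(array([254,  97,   9,  47, 307], dtype=int32), array([257.36807818, 119.3257329 ]))]
[[259.84720024 190.10594153]
 [259.87063918 161.55267083]
 [259.8844525  141.72804184]
 [259.89655197 121.2752225 ]]
```

```bash
python3 - <<'E'
from h import *
c=load('w8'); im=c['img']; g=im.astype(int).sum(2)//3
for v in range(100,200,6): print(v,g[v,242:280:2])
print(im[120,250:266].tolist())
E
```

```text
100 [ 52  49  51  52  53  65 105 118 118 119  94  51  50  54  55  55  52  51
  50]
106 [245 246 245 245 237 166 116 116 117 132 216 244 245 246 246 246 246 246
 246]
112 [245 246 245 239 173 134 110 121 120 130 217 246 246 246 247 239 212 238
 247]
118 [247 245 246 245 239 165 113 120 120 131 219 246 247 246 246 231 137 229
 246]
124 [246 246 245 239 180 134 112 118 120 131 217 246 246 246 239 226 139 229
 245]
130 [246 246 246 247 242 174 112 119 120 133 219 246 247 246 246 232 152 239
 247]
136 [246 246 246 243 195 140 112 120 119 131 218 246 246 247 246 247 247 247
 247]
142 [119 119 117 106  77  74 106 117 121 124 132 122 120 124 122 123 123 121
 122]
148 [ 95 106 103  81  52  55  62  89 105 103  72  46  48  51  82 105 111 108
 106]
154 [ 61  95  96  72  55  53  54  61  98 101  60  42  43  48  85 104 107 109
 109]
160 [ 54  56  56  54  50  51  57  86 107 102  62  41  39  48  87 107 108 107
 108]
166 [ 54  49  53  52  56  51  53  49  79  91  58  43  44  47  86 104 108 109
 108]
172 [ 55  51  50  57  54  53  54  51  53  49  43  43  43  54  92 106  99  89
  71]
178 [52 54 53 51 49 52 54 55 52 50 42 43 45 48 65 62 55 53 55]
184 [53 53 56 55 51 49 52 52 58 49 29 17 20 36 48 50 57 55 55]
190 [80 55 53 50 56 58 53 53 61 60 29 13 11 19 54 60 63 62 65]
196 [79 98 73 56 53 57 52 56 59 62 30 14 12 23 57 64 60 64 63]
[[243, 247, 245], [235, 240, 237], [210, 210, 206], [173, 140, 135], [196, 80, 73], [229, 64, 59], [237, 65, 59], [238, 67, 59], [238, 63, 59], [238, 68, 63], [238, 79, 72], [240, 135, 129], [242, 209, 205], [244, 242, 240], [245, 248, 247], [245, 249, 248]]
```

```bash
python3 -m pendant '[{"x":0,"y":-0.024,"z":0,"wx":0,"wy":0,"wz":0},{"x":0,"y":-0.024,"z":0,"wx":0,"wy":0,"wz":0},{"x":0,"y":0,"z":0,"wx":0,"wy":0,"wz":0},{"x":0,"y":0,"z":0,"wx":0,"wy":0,"wz":0},{"x":0,"y":0,"z":0,"wx":0,"wy":0,"wz":0},{"x":0,"y":0,"z":0,"wx":0,"wy":0,"wz":0},{"x":0,"y":0,"z":0,"wx":0,"wy":0,"wz":0}]'
python3 g.py; python3 - <<'E'
from h import *
c=shot('wrist','w9'); im=c['img']; g=im.astype(int).sum(2)//3
for v in (110,120,130,150,158,164,170,178,186,190,196): print(v,g[v,250:284])
w=lambda u,v:ray(c,(u,v),.04)
print(np.linalg.norm(w(260,145)-w(270,145))*100,'mm/px*1000')
t=shot('top','top1'); cv2.imwrite('pics/top1.png',t['img'][:,:,::-1])
# movement of bystanders between top frames
df=cv2.absdiff(t['img'],load('top0')['img']).max(2); 
for n,(u,v) in dict(sq=(201,158),mug=(131,172),ham=(385,170),hamhead=(382,135)).items(): print(n,df[v-12:v+13,u-12:u+13].max())
E
```

```text
clock: 17.0
eef_pos: [0.5859, -0.135, 0.0512]
tcp_rot: [2.534, 1.853, 0.001]
force: [9.7, -3.0, -0.8]
opening: 0.0133
grip_force: 60.3
go [0.00308046 0.47794865 0.04407066] rel die x,y,z 0.04864585195160579 -9.711551914761767e-05 0.05122419162635089
[[ 0.303  0.953  0.002]
 [ 0.953 -0.303 -0.001]
 [-0.001  0.002 -1.   ]] yaw err deg (CCW) -0.21057577275992762 [ 0.273  0.608 -0.121  1.808  0.105  0.729 -0.212] 0.013252022949667692 [ 9.65417225 -3.04884177 -0.76861537]
110 [246 246 246 246 243 231 199 175 157 130 104 103 118 119 120 119 123 131
 167 220 241 246 246 247 247 246 246 246 246 245 245 246 246 246]
120 [246 246 246 246 246 246 245 242 229 178 124 107 116 122 116 121 122 131
 170 220 241 246 247 246 246 246 246 246 243 224 165 141 202 239]
130 [246 246 246 246 246 246 245 240 215 158 113 103 115 121 121 120 124 134
 171 221 241 246 247 246 247 246 246 246 238 206 138 142 208 239]
150 [ 53  51  54  53  53  52  58  62  83 102 100  84  60  44  42  40  42  45
  45  58  87  99 105 106 107 100 106 108 106 107 107 105 107 106]
158 [ 77  61  54  51  52  58  70  82  99 108 103  86  62
[... 166 characters left out ...]
48  60  85  99 103 107 109 107 106 105 105 106 106 108 105 104]
170 [ 52  56  54  50  53  51  54  53  53  54  50  47  42  44  40  39  46  44
  51  70  89 100 104 109 106 103 103  88  81  71  66  70  81  97]
178 [49 54 50 53 54 51 50 49 50 52 54 47 42 41 44 44 41 42 43 43 52 50 49 51
 56 53 52 53 48 49 50 51 50 54]
186 [54 50 52 53 51 55 50 54 54 54 52 47 26 22 17 16 11 16 20 30 43 52 53 48
 52 51 51 52 51 53 59 54 56 55]
190 [58 56 48 52 55 51 55 54 54 53 49 43 28 16 17 14 10 11 21 37 51 61 64 64
 67 65 59 61 60 63 60 61 64 60]
196 [92 82 61 58 51 54 51 54 55 53 51 43 28 15 17 17  7 11 24 46 58 67 66 66
 64 65 65 66 67 64 66 65 67 64]
0.5031926288484808 mm/px*1000
sq 8
mug 6
ham 81
hamhead 7
```

Pointer (u≈265.4) and collar (u≈263.9) are within about 0.8 mm. The pads hold the tab at 60 N, and the wrist force of about 10 N matches the spring. The mug, square and hammer head look unchanged in the top view. I'm handing in.

```bash
python3 -m pendant '[{"x":0,"y":0,"z":0,"wx":0,"wy":0,"wz":0},{"x":0,"y":0,"z":0,"wx":0,"wy":0,"wz":0},{"x":0,"y":0,"z":0,"wx":0,"wy":0,"wz":0}]'; python3 -c "
from station import bot
print(bot.sign_off())"
```

```text
clock: 17.35
eef_pos: [0.5858, -0.135, 0.0512]
tcp_rot: [2.534, 1.853, 0.001]
force: [9.5, -3.2, -0.2]
opening: 0.013
grip_force: 60.3
the job is handed in; nothing more can be done
None
```

I handed in at about 17 s of the 48: the copper blank was in the die, and the gripper was still holding the tab with the pointer about 0.8 mm from the red collar; no verdict came back, and I did not re-check the blank under the keeper after the pull.

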